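# Draw the filler's piston for a seal check

### The job

The sauce filler is empty and due for its seal check. Slide the yellow keeper plate on top of its cylinder fully out towards its front by the upright lug, then take the piston by its black knob and draw it straight up, without forcing or cocking it in the bore, until both black seal rings stand clear above the top of the cylinder while the white foot below them stays well inside the bore. Finish holding the piston still and straight there for the inspector, never letting it come right out, and leave the jars and other things on the bench where they are.

Things in the scene. Friction and masses are not known exactly. Their poses are not given: they have to be found in the camera images.
- filler: Hand piston filler, fixed to the table; origin on the table right under the bore axis, z up, -x to its front. Steel base 240 (x) by 440 mm (y), 14 mm high. Upright cylinder, 52 mm outside. At +y 190 mm a closed steel hopper, 158 mm diameter, 234 mm high; at -y an outlet gooseneck 145 mm high, out to 120 mm. Aluminium head plate on the cylinder, 70 mm wide, from 126 mm at -x to 36 mm at +x.
- bore_rim (a point): Centre of the bore's mouth, level with the top of the head plate, 168 mm above the table. z up along the bore; the keeper opens along -x. Bore 38 mm wide (40 mm in its top 6 mm), its floor 97 mm below this point. Dark guide strips along the head plate's long edges stand 11 mm above this point and hold the keeper.
- keeper (a joint): Travel of the yellow keeper plate in m: 0 fully in, where its 22 mm slot straddles the piston rod and its two prongs bar the piston from coming out; 0.050 fully out to the front (-x of bore_rim), clear of the bore. It starts within 8 mm of fully in, slides with about 2 N of friction and stays where it is left.
- keeper_lug (a point): Grip point on the middle of the keeper's upright yellow lug, 33 mm above bore_rim, 18 mm below the lug's top. The lug is 10 mm thick along the sliding direction (x of bore_rim), 34 mm wide along y, and stands 44 mm above the keeper plate. With the keeper fully in it is 100 mm from the bore axis towards -x.
- knob (a point): Centre of the round black knob on the piston, 32 mm diameter, 38 mm high, z along the piston's axis. It starts 47 mm above bore_rim, the piston standing on the bore's floor. The piston is one loose rigid part, 0.2 to 0.45 kg: white foot and crown 36 mm diameter, 55 mm long, then a 16 mm steel rod, then the knob. It slides freely with 1 mm play all round and sinks back if let go.
- piston_foot (a point): Centre of the underside of the piston's white foot, 144 mm below the knob's centre, 97 mm below bore_rim at the start; z up along the piston. The two black seal rings are 5 mm high, the lower one from 30 to 35 mm and the upper one from 41 to 46 mm above this point.
- jar_empty: Empty open glass jar, 62 mm diameter, 88 mm high, standing on the filler's base under the outlet nozzle; origin at the centre of its underside. Leave it.
- jar_green: Jar of tomatoes with green lid and green label, 72 mm diameter, 110 mm high, near the filler; origin at the centre of its underside. Leave it.
- jar_orange: Jar of tomatoes with green lid and orange label, 72 mm diameter, 110 mm high; origin at the centre of its underside. Leave it.
- jar_red: Small jar with red lid and label, 58 mm diameter, 95 mm high; origin at the centre of its underside. Leave it.
- tub: Clear plastic tub with white lid, 84 mm diameter, 55 mm high; origin at the centre of its underside. Leave it.
- carton: Small white carton, 75 x 130 x 45 mm; origin at the centre of its underside. Leave it.
- spanner: Steel spanner 160 mm long lying flat on the back of the filler's base plate; origin under its middle. Leave it.
There are look-alikes about, which are no part of the job. Leave any red look-alike of the part that bears knob alone.

How it is judged:
By the outcome, as a careful person would: the job done as asked, in the order asked, and still so for the second after the job is handed in, while the arm keeps its last pose, push and grip.
It also fails if it takes over 48 s, if anything falls off the work surface, if the arm or the gripper's body presses on something with over 40 N, if the wrist force passes 120 N, or if a joint passes its speed limit or range.

### The arm

A 6-joint arm with a two-finger parallel gripper is mounted at the origin on the work surface. World frame = base frame: x ahead of the robot, y to its left, z up, the work surface at z = 0. Lengths are in m, angles in rad, forces in N, time in s.
With the tool pointing down it reaches from about 0.35 to 0.85 m from the base axis. Payload 8.1 kg.
Tool frame: the origin (TCP) lies at the very end of the fingers, on their centre line; the grasp point (between the pads) lies 19 mm behind it; z points along the fingers, y is the direction in which the jaws open and shut (so a half turn about z gives the same grasp; the last joint's range is limited). The gripper opens to 93 mm and grips with 3 to 60 N. Pads are 15 mm wide; open, the fingers measure 128 mm over their backs; the gripper's body (75 mm by 188 mm) begins 65 mm behind the grasp point.
Start: joints at [1.178, 0.13, 1.488, -0, 1.523, -0.085], TCP at [0.182, 0.572, 0.18] pointing down, gripper open.
Joint ranges: [-2.96, 2.96], [-0.89, 2.26], [0.02, 2.5], [-1.34, 4.48], [0, 2.73], [-2.66, 2.66]. Speed limits (rad/s): [2.39, 2.39, 2.79, 3.14, 3.14, 3.14].

### API

Orientations are given as a rotation vector (axis times angle).
In Python, from plant import * gives the robot as it stands.
- The arm moves only by the tool apply_moves, never from a script. Its argument "commands" is one flat list of numbers, 7 for each row, row after row: the shift along the world's x, y, z in cm, then the turn, a rotation vector about the world's x, y, z in rad, then the finger opening in cm, from 0 to 9.3. A call has 1 to 8 rows; each row shifts and turns the pose as measured when the row begins; what a row does not reach is not made up. A row lasts 1/8 s, in which the tool goes at most 62.5 mm and 10.7 degrees, less where a joint would pass 70% of its speed; a pose out of reach is approached as far as the arm can. A call with a gripper value outside its range is refused whole. The fingers move at their own pace and stop on an object; "squeeze" is the grip in N (left out, the last holds). Time passes only in rows, so rows that do not move let the fingers close. It gives the time, the measured TCP pose, the force and the opening at its end, in the units of the state.
- read_state(): the state, without advancing time (a new reading comes with each control period).
- read_camera(name): name is "side" or "top" or "wrist"; returns (picture, depth): 384x512x3 uint8, blue, green, red; 384x512 float32, m along the optical axis (not along the pixel's ray), 0 where there is no reading.
- camera_model(name): a dict with "intrinsics" (3x3 intrinsics, pixels), "R" (3x3) and "t" (3): a world point X has camera coordinates R X + t. Camera axes: x right, y down, z forward; pixel columns grow to the right and rows downward; lengths in m; the calibration is good to about 2 mm. A picture is of the moment at which its call begins: read the wrist's pose just before it. camera_model takes no time and is no camera call; for the wrist camera it gives the pose at the moment of the call.
- close_job(): hands the job in, once; it reports no verdict.
Trained networks look in the newest picture that a camera, given by its name, has taken for a name from the list of things; names that differ only in an ending like _2 or _b are one class to them, and where a whole thing is asked for, a point or a joint stands for the part that bears it (a point fixed in the world has none). Each returns a list of dicts, best first, with "conf" (0 to 1); they miss things now and then, are a little off and sometimes report something else, mostly with a low value. They report only what shows in the picture. A call takes as long as a camera call. They do not tell look-alikes from the thing itself.
- find_in(query, camera): "point" ([x, y, z] in m, in the coordinates of the camera as it stood for that picture, good to about 4 mm: the middle of the surface that is visible of it).
- cut_out(query, camera): "mask" (384x512 bool, what is visible of it).
- spot_point(query, camera): "point" ([x, y, z] in m, in the coordinates of the camera as it stood for that picture, good to about 4 mm: a listed point, or the origin of a listed thing).
The state is a dict: "t": time; "q": joint angles; "dq": joint speeds; "joint_torque": joint torques, N m; "tool_pos": TCP position; "orientation": TCP orientation; "force": force on the tool from outside, world axes, zero at the start; "wrist_torque": the same for the moment, N m; "opening": finger opening in m.
Only numpy, scipy, OpenCV 4.12 (cv2) and the standard library are available. Lean on these libraries where they do the work, as an engineer would, in place of code of your own. Each camera call takes 0.05 s, during which the arm holds its last target. There are 200 camera calls.

## Working session

There is one attempt and no reset: what is moved stays moved. The work goes in short steps, Python scripts to look and compute and a tool call to move; the robot and the scene stay as the last step left them, time stands still between calls to the robot, and variables do not carry over. Pictures are saved under pics/ and viewed, about 8 in all and at most 12, crops included, and the job is handed in when it is done.

Besides the shell and the picture viewer there is one more tool, called after ">>>" as name(argument=value, ...) on one line, values as JSON. apply_moves: Moves the arm, as the interface text tells. Its arguments: {"type":"object","properties":{"commands":{"type":"array"},"squeeze":{"type":"number"}},"required":["commands"]}

```bash
mkdir -p pics
cat > h.py <<'E'
from plant import *
import numpy as np, cv2
def w(cam,p,m=None):
    m=m or camera_model(cam); return np.array(m["R"]).T@(np.array(p)-np.array(m["t"]))
def px(cam,X):
    m=camera_model(cam); c=np.array(m["R"])@np.array(X)+np.array(m["t"]); u=np.array(m["intrinsics"])@c; return u[:2]/u[2]
def st():
    s=read_state(); print({k:np.round(s[k],4).tolist() for k in("t","tool_pos","orientation","force","wrist_torque","opening")})
E
python3 - <<'E'
from h import *
st()
ims=[]
for c in("side","top"):
    im,d=read_camera(c); cv2.imwrite(f"pics/{c}0.png",im)
    for q in("knob","keeper_lug","bore_rim","filler","piston_foot"):
        for r in spot_point(q,c)[:4]:
            X=w(c,r["point"]); print(c,q,round(r["conf"],2),X.round(4),px(c,X).round())
E
```

```text
{'t': 0.0, 'tool_pos': [0.1815, 0.5712, 0.1791], 'orientation': [-0.4816, -3.1041, 0.0028], 'force': [0.2166, -0.0385, 0.0659], 'wrist_torque': [0.0541, 0.0285, -0.0391], 'opening': 0.093}
side knob 0.63 [0.8352 0.1479 0.1424] [273. 152.]
side knob 0.58 [ 0.6734 -0.1362  0.1453] [288. 206.]
side knob 0.57 [0.6634 0.0895 0.2122] [249. 162.]
side knob 0.55 [ 0.6293 -0.2109  0.1519] [292. 222.]
side keeper_lug 0.73 [0.5542 0.0828 0.2041] [228. 176.]
side bore_rim 0.69 [0.6585 0.0848 0.1686] [249. 171.]
side filler 0.82 [0.6647 0.0848 0.0019] [250. 200.]
side piston_foot 0.71 [0.8343 0.1553 0.0015] [270. 175.]
side piston_foot 0.67 [ 0.6052 -0.147  -0.0013] [274. 241.]
side piston_foot 0.6 [ 0.6279 -0.213   0.0048] [289. 248.]
side piston_foot 0.57 [ 0.678  -0.1374  0.    ] [286. 231.]
top knob 0.8 [0.8365 0.1429 0.1452] [205. 114.]
top knob 0.76 [ 0.6285 -0.2132  0.1421] [312. 180.]
top knob 0.68 [ 0.6766 -0.1358  0.144 ] [288. 164.]
top knob 0.55 [0.66   0.0832 0.2142] [219. 161.]
top keeper_lug 0.89 [0.5567 0.0803 0.202 ] [218. 195.]
top keeper_lug 0.66 [ 0.4761 -0.0367 -0.0026] [255. 230.]
top bore_rim 0.64 [0.6644 0.0808 0.1629] [220. 164.]
top filler 0.91 [ 0.6561  0.0831 -0.0028] [223. 178.]
top filler 0.69 [0.6582 0.082  0.2136] [219. 162.]
top piston_foot 0.69 [0.8371 0.1495 0.0024] [207. 128.]
top piston_foot 0.66 [ 6.063e-01 -1.497e-01 -4.000e-04] [288. 194.]
top piston_foot 0.55 [ 6.746e-01 -1.412e-01 -1.000e-04] [286. 175.]
top piston_foot 0.55 [ 0.6265 -0.212  -0.0015] [306. 189.]
```

Run:
```python
import cv2,numpy as np
a=cv2.imread("pics/side0.png");b=cv2.imread("pics/top0.png")
a=cv2.resize(a[100:290,140:390],None,fx=2.4,fy=2.4,interpolation=cv2.INTER_CUBIC);
cv2.imwrite("pics/a.png",a)
b=cv2.resize(b[90:260,140:390],None,fx=2.4,fy=2.4,interpolation=cv2.INTER_CUBIC)
cv2.imwrite("pics/b.png",b)
```

```text
(no output)
```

View pics/a.png

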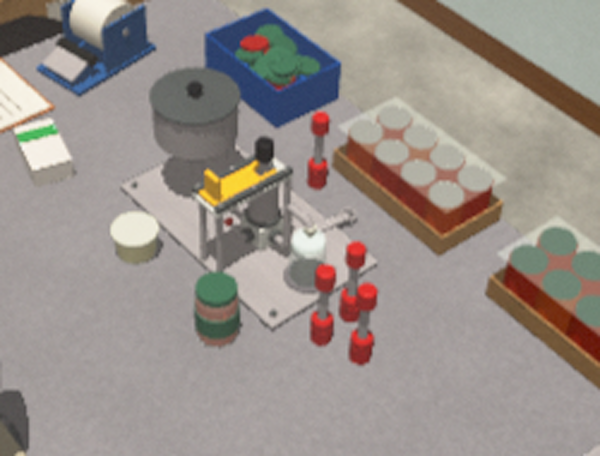

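View pics/b.png

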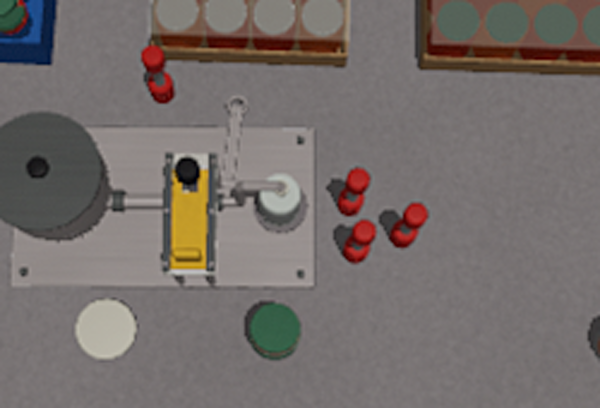

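Candidates for the knob:
- Black knob on the yellow-keeper filler: side (249,162), top (218,160). This is the one I choose.
- Black knob on the hopper lid: side (222,137), top (156,160).
- Red look-alike pistons: side (273,152), (274,212), (288,206) and (292,222).

The keeper lug is at side (228,176), top (218,195). The filler's x lies along the world x. I'll move above it and check with the wrist camera.

>>> apply_moves(commands=[2,0,5.5,0,0,-0.15,9.3,2,-2,5,0,0,-0.16,9.3,3.3,-5,0.7,0,0,-0.16,9.3,3.3,-5,0.7,0,0,-0.16,9.3,3.3,-5,0.7,0,0,-0.16,9.3,3.3,-5,0.7,0,0,-0.16,9.3,3.3,-5,0.7,0,0,-0.16,9.3,3.3,-5,0,0,0,-0.15,9.3])

```text
t: 1.6
tool_pos: [0.4224, 0.2428, 0.3232]
orientation: [-2.252, -2.187, -0.004]
force: [0.8, -0.7, -0.0]
opening: 0.0931
```

>>> apply_moves(commands=[3.3,-5,0.5,0,0,0,9.3,3.3,-5,0.5,0,0,0,9.3,2,-5,0.5,0,0,0,9.3])

```text
t: 1.98
tool_pos: [0.5107, 0.0871, 0.3387]
orientation: [-2.255, -2.184, -0.006]
force: [0.3, 0.4, 0.5]
opening: 0.0926
```

```bash
cat > look.py <<'E'
from h import *
import sys
st()
from scipy.spatial.transform import Rotation as R
print("tool y",R.from_rotvec(read_state()["orientation"]).as_matrix()[:,1:].T.round(4).tolist())
m=camera_model("wrist"); im,d=read_camera("wrist"); cv2.imwrite(f"pics/{sys.argv[1]}.png",im)
np.savez(f"pics/{sys.argv[1]}.npz",d=d,R=m["R"],t=m["t"],K=m["intrinsics"])
for q in sys.argv[2:]:
    for r in spot_point(q,"wrist")[:3]:
        X=w("wrist",r["point"],m); print(q,round(r["conf"],2),X.round(4),px("wrist",X).round())
E
python3 look.py w1 knob keeper_lug bore_rim filler
```

```text
{'t': 1.975, 'tool_pos': [0.5107, 0.0871, 0.3387], 'orientation': [-2.2553, -2.1838, -0.0056], 'force': [0.2936, 0.4195, 0.4767], 'wrist_torque': [-0.0643, 0.0263, 0.0233], 'opening': 0.0926}
tool y [[0.9995, -0.0322, 0.0009], [0.001, 0.0041, -1.0]]
knob 0.81 [ 0.6703 -0.1317  0.1469] [356. 296.]
knob 0.7 [ 0.6031 -0.1455  0.1459] [315. 305.]
knob 0.57 [0.6585 0.0881 0.2172] [377. 173.]
keeper_lug 0.75 [0.5554 0.0865 0.1993] [290. 177.]
bore_rim 0.77 [0.6619 0.0873 0.1732] [366. 171.]
filler 0.56 [ 0.6643  0.089  -0.0034] [332. 156.]
```

View pics/w1.png

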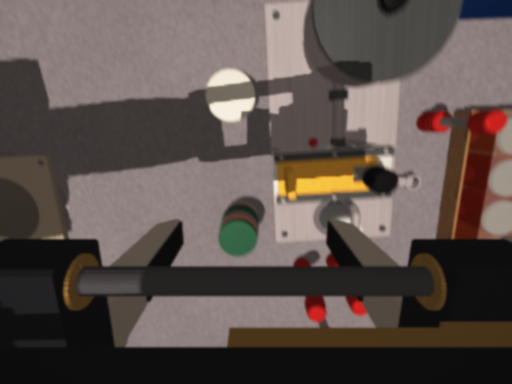

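The picture shows the black knob on the yellow keeper at (380,178) and the lug at (290,180). The red pistons are elsewhere. Next I'll fit geometry from the depth image.

```bash
cat > geo.py <<'E'
import numpy as np,cv2,sys
def load(n):
    z=np.load(f"pics/{n}.npz");im=cv2.imread(f"pics/{n}.png");d=z["d"]
    v,u=np.mgrid[:384,:512];K=z["K"]
    P=np.stack([(u-K[0,2])/K[0,0]*d,(v-K[1,2])/K[1,1]*d,d],-1)
    return im,(P-z["t"])@z["R"],d
if __name__=="__main__":
    im,W,d=load(sys.argv[1])
    hsv=cv2.cvtColor(im,cv2.COLOR_BGR2HSV)
    y=(hsv[...,0]>15)&(hsv[...,0]<32)&(hsv[...,1]>180)&(d>0)&(abs(W[...,1]-.085)<.05)
    P=W[y]; z=P[:,2]
    print("yellow z",np.percentile(z,[1,10,50,90,99]).round(4))
    pl=P[(z>.17)&(z<.185)]; lug=P[(z>.212)&(z<.228)]
    for n,p in(("plate",pl),("lugtop",lug)):
        if len(p): print(n,len(p),p.min(0).round(4),p.max(0).round(4),p.mean(0).round(4),cv2.minAreaRect((p[:,:2]*1000).astype(np.float32)))
    k=(d>0)&(hsv[...,2]<70)&(np.hypot(W[...,0]-.661,W[...,1]-.085)<.03)&(W[...,2]>.2)&(W[...,2]<.26)
    p=W[k]; 
    if len(p):
        print("knob",len(p),p.min(0).round(4),p.max(0).round(4)); t=p[p[:,2]>p[:,2].max()-.006]; print("top",len(t),t.mean(0).round(4),cv2.minEnclosingCircle((t[:,:2]*1000).astype(np.float32)))
E
python3 geo.py w1
```

```text
yellow z [0.168  0.1742 0.1754 0.2084 0.2199]
plate 2186 [0.5438 0.0607 0.1728] [0.673  0.1056 0.1848] [0.605  0.0836 0.1753] ((608.6553344726562, 83.10293579101562), (129.70120239257812, 42.52103042602539), 1.7415568828582764)
lugtop 237 [0.549  0.0674 0.2122] [0.656 0.102 0.221] [0.5551 0.0851 0.2186] ((602.6256713867188, 84.62899780273438), (107.06383514404297, 33.47228240966797), 0.6390165090560913)
knob 714 [0.645  0.0721 0.2004] [0.6752 0.1026 0.2358]
top 495 [0.6592 0.0869 0.2336] ((660.275390625, 87.1592788696289), 15.397345542907715)
```

>>> apply_moves(commands=[4.4,-0.2,-2,0,0,0.05,7,0,0,-5,0,0,0,6,0,0,-1,0,0,0,6])

```text
t: 2.6
tool_pos: [0.5539, 0.0927, 0.2583]
orientation: [-2.191, -2.248, -0.01]
force: [0.4, 0.4, -0.1]
opening: 0.0674
```

```bash
python3 look.py w2; python3 geo.py w2
```

```text
{'t': 2.6, 'tool_pos': [0.5539, 0.0927, 0.2583], 'orientation': [-2.1912, -2.2485, -0.01], 'force': [0.4143, 0.3978, -0.0726], 'wrist_torque': [-0.1037, 0.0724, -0.0214], 'opening': 0.0674}
tool y [[0.9997, 0.0258, 0.0032], [0.003, 0.0059, -1.0]]
yellow z [0.1735 0.1744 0.1753 0.2165 0.2198]
plate 2940 [0.5426 0.0623 0.1701] [0.6727 0.1088 0.1841] [0.6027 0.0912 0.1752] ((607.9849853515625, 85.53202056884766), (130.29652404785156, 43.886253356933594), 1.5355768203735352)
lugtop 359 [0.5495 0.0691 0.2121] [0.6468 0.1011 0.2211] [0.5558 0.0863 0.2186] ((597.0579223632812, 90.30941009521484), (96.62510681152344, 31.856853485107422), 7.048851013183594)
knob 1265 [0.645  0.0743 0.2002] [0.6742 0.1029 0.2359]
top 843 [0.6594 0.0887 0.2336] ((660.0349731445312, 87.88546752929688), 14.96936321258545)
```

View pics/w2.png

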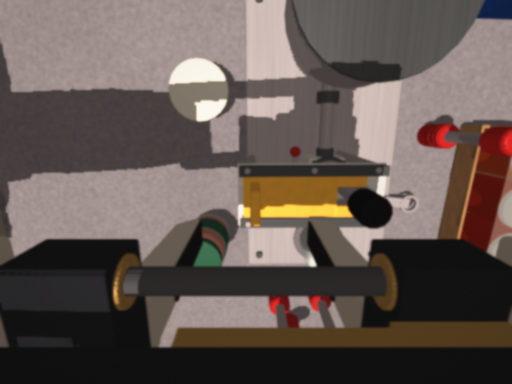

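The lug (255,205) sits between the fingers and the knob is at (370,207). I'll descend and grip the lug.

>>> apply_moves(commands=[0.15,-0.65,-3,0,0,0,5,0,0,-3,0,0,0,4,0,0,-1,0,0,0,4,0,0,0,0,0,0,0,0,0,0,0,0,0,0,0,0,0,0,0,0,0], squeeze=15)

```text
t: 3.4
tool_pos: [0.5604, 0.0905, 0.2022]
orientation: [2.178, 2.248, 0.034]
force: [0.5, 0.2, -0.1]
opening: 0.0146
```

```bash
python3 -c "
from h import *
st()"
```

```text
{'t': 3.4, 'tool_pos': [0.5604, 0.0905, 0.2022], 'orientation': [2.1783, 2.2478, 0.0343], 'force': [0.4593, 0.1581, -0.0649], 'wrist_torque': [-0.0949, 0.0404, 0.0321], 'opening': 0.0146}
```

>>> apply_moves(commands=[0,0,0,0,0,0,4,0,0,0,0,0,0,4])

```text
t: 3.65
tool_pos: [0.5611, 0.0905, 0.2037]
orientation: [2.177, 2.247, 0.037]
force: [-0.5, 0.2, -0.2]
opening: 0.0301
```

```bash
cat > ori.py <<'E'
from h import *
from scipy.spatial.transform import Rotation as R
st()
c=R.from_rotvec(read_state()["orientation"])
a=0.027
y=np.array([np.cos(a),np.sin(a),0]);z=np.array([0,0,-1.]);x=np.cross(y,z)
print("corr",(R.from_matrix(np.c_[x,y,z])*c.inv()).as_rotvec().round(4))
E
python3 ori.py
```

```text
{'t': 3.65, 'tool_pos': [0.5611, 0.0905, 0.2037], 'orientation': [2.1773, 2.2467, 0.0367], 'force': [-0.4992, 0.2122, -0.194], 'wrist_torque': [-0.0909, 0.0585, 0.0319], 'opening': 0.0301}
corr [-0.0079  0.0255 -0.0044]
```

>>> apply_moves(commands=[-0.55,-0.4,-1,-0.008,0.026,-0.004,4,0,0,-0.5,0,0,0,4,0,0,0,0,0,0,4])

```text
t: 4.03
tool_pos: [0.5547, 0.086, 0.1868]
orientation: [-2.19, -2.249, 0.005]
force: [-0.8, -0.1, 0.6]
opening: 0.0398
```

```bash
python3 ori.py
```

```text
{'t': 4.025, 'tool_pos': [0.5547, 0.086, 0.1868], 'orientation': [-2.19, -2.2493, 0.0052], 'force': [-0.7679, -0.0917, 0.6217], 'wrist_torque': [-0.0795, 0.0604, -0.0355], 'opening': 0.0398}
corr [ 0.0008 -0.0039  0.0003]
```

Good pose. Closing on the lug.

>>> apply_moves(commands=[0,0,0,0,0,0,0,0,0,0,0,0,0,0,0,0,0,0,0,0,0,0,0,0,0,0,0,0], squeeze=15)

```text
t: 4.53
tool_pos: [0.5549, 0.086, 0.187]
orientation: [-2.19, -2.249, 0.005]
force: [-0.2, -1.3, 0.7]
opening: 0.0046
```

```bash
python3 ori.py
```

```text
{'t': 4.525, 'tool_pos': [0.5549, 0.086, 0.187], 'orientation': [-2.1901, -2.2495, 0.0048], 'force': [-0.2219, -1.2979, 0.65], 'wrist_torque': [-0.0946, 0.0202, 0.0152], 'opening': 0.0046}
corr [ 0.0007 -0.0036  0.0002]
```

The opening is 4.6 mm, less than the 10 mm lug. I'll look.

```bash
python3 look.py w3; python3 geo.py w3; python3 -c "
from h import *
for c in('side','top'):
    im,d=read_camera(c); u,v=px(c,read_state()['tool_pos']).astype(int);print(c,u,v)
    cv2.imwrite(f'pics/{c}3.png',im)
a=cv2.imread('pics/side3.png')[110:230,170:310];b=cv2.imread('pics/top3.png')[110:230,150:290]
cv2.imwrite('pics/c3.png',np.hstack([cv2.resize(i,(400,343),interpolation=2) for i in(a,b)]))"
```

```text
{'t': 4.525, 'tool_pos': [0.5549, 0.086, 0.187], 'orientation': [-2.1901, -2.2495, 0.0048], 'force': [-0.2219, -1.2979, 0.65], 'wrist_torque': [-0.0946, 0.0202, 0.0152], 'opening': 0.0046}
tool y [[0.9996, 0.0268, -0.0036], [-0.0036, -0.0007, -1.0]]
yellow z [0.1737 0.1744 0.1753 0.1924 0.2201]
plate 5526 [0.5416 0.0633 0.1709] [0.6731 0.109  0.185 ] [0.6063 0.0886 0.1752] ((607.8861083984375, 85.280517578125), (131.32887268066406, 44.44245529174805), 1.6953694820404053)
lugtop 458 [0.5494 0.0695 0.2121] [0.5589 0.101  0.2275] [0.5546 0.0884 0.2188] ((554.3885498046875, 85.20188903808594), (9.450520515441895, 31.625225067138672), 1.1887290477752686)
knob 2773 [0.6445 0.0734 0.2001] [0.6739 0.1029 0.2368]
top 1593 [0.6592 0.0886 0.2337] ((659.8495483398438, 87.95043182373047), 14.938321113586426)
side 227 178
top 216 196
```

View pics/c3.png

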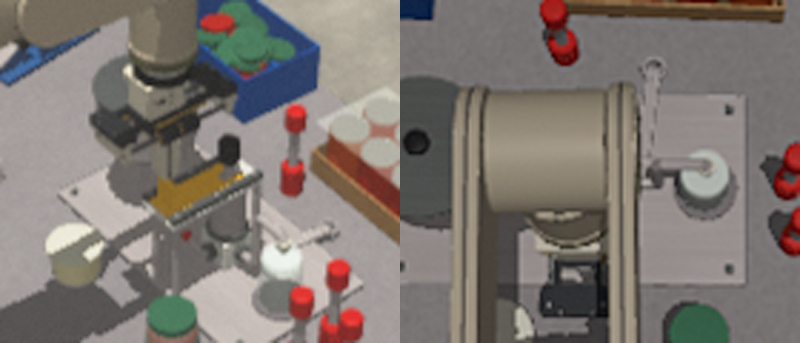

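View pics/w3.png

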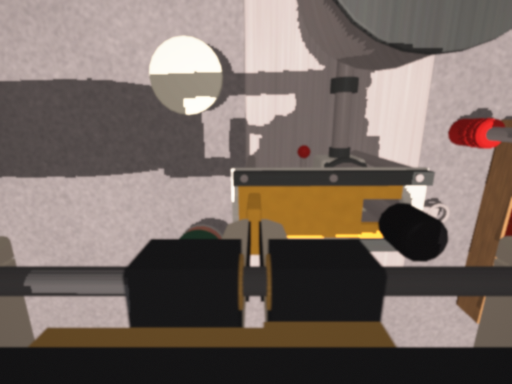

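The fingers appear to be on either side of the lug (pads at 243 and 270, lug between at 256). I'll try a short pull and watch the lug.

>>> apply_moves(commands=[-1,-0.03,0,0,-0.004,0,0,-1,-0.03,0,0,0,0,0,0,0,0,0,0,0,0], squeeze=20)

```text
t: 5.05
tool_pos: [0.5331, 0.0854, 0.1869]
orientation: [2.191, 2.25, -0.0]
force: [-0.5, 0.5, -0.1]
opening: 0.0003
```

```bash
python3 look.py w4; python3 geo.py w4;python3 ori.py
```

```text
{'t': 5.05, 'tool_pos': [0.5331, 0.0854, 0.1869], 'orientation': [2.1909, 2.2505, -0.0004], 'force': [-0.4896, 0.4811, -0.0893], 'wrist_torque': [-0.0486, 0.049, 0.0049], 'opening': 0.0003}
tool y [[0.9996, 0.0268, 0.0004], [0.0004, -0.0007, -1.0]]
yellow z [0.1737 0.1744 0.1753 0.1898 0.2196]
plate 5581 [0.5417 0.0624 0.1712] [0.6728 0.1085 0.185 ] [0.6035 0.0883 0.1752] ((607.67919921875, 85.35359954833984), (130.97352600097656, 44.20637893676758), 1.3383376598358154)
lugtop 434 [0.5488 0.0797 0.2121] [0.5594 0.1009 0.2211] [0.5541 0.092  0.2186] ((553.8947143554688, 90.21243286132812), (9.77719497680664, 21.36865997314453), 3.823087215423584)
knob 2974 [0.6446 0.0734 0.2001] [0.6741 0.1032 0.2363]
top 1643 [0.6586 0.0887 0.2336] ((659.6903076171875, 87.78910064697266), 14.892667770385742)
{'t': 5.1, 'tool_pos': [0.5335, 0.0854, 0.187], 'orientation': [2.1908, 2.2503, -0.0001], 'force': [0.3964, -0.4651, -0.1615], 'wrist_torque': [-0.0633, 0.0815, -0.0149], 'opening': 0.0007}
corr [0.0007 0.0007 0.0002]
```

Run:
```python
from geo import *
for n in("w3","w4"):
    im,W,d=load(n)
    for v in range(200,262,6):
        print(n,v,[(u,*W[v,u].round(3).tolist()) for u in (238,246,256,266,276)])
im=cv2.imread("pics/w4.png");cv2.imwrite("pics/w4c.png",cv2.resize(im[140:300,170:370],(800,640))[:600])
```

```text
w3 200 [(238, 0.541, 0.092, 0.168), (246, 0.547, 0.094, 0.175), (256, 0.555, 0.101, 0.198), (266, 0.564, 0.095, 0.176), (276, 0.572, 0.095, 0.176)]
w3 206 [(238, 0.541, 0.086, 0.168), (246, 0.548, 0.089, 0.176), (256, 0.555, 0.1, 0.212), (266, 0.564, 0.089, 0.175), (276, 0.572, 0.09, 0.176)]
w3 212 [(238, 0.541, 0.081, 0.168), (246, 0.548, 0.083, 0.175), (256, 0.555, 0.099, 0.219), (266, 0.564, 0.084, 0.174), (276, 0.573, 0.084, 0.174)]
w3 218 [(238, 0.541, 0.075, 0.167), (246, 0.548, 0.078, 0.175), (256, 0.556, 0.095, 0.219), (266, 0.564, 0.078, 0.175), (276, 0.573, 0.079, 0.175)]
w3 224 [(238, 0.545, 0.096, 0.235), (246, 0.549, 0.096, 0.235), (256, 0.556, 0.09, 0.218), (266, 0.562, 0.096, 0.235), (276, 0.568, 0.096, 0.234)]
w3 230 [(238, 0.545, 0.096, 0.244), (246, 0.55, 0.096, 0.245), (256, 0.556, 0.087, 0.221), (266, 0.561, 0.096, 0.243), (276, 0.567, 0.097, 0.244)]
w3 236 [(238, 0.546, 0.096, 0.252), (246, 0.55, 0.096, 0.252), (256, 0.556, 0.082, 0.219), (266, 0.561, 0.096, 0.252), (276, 0.566, 0.097, 0.253)]
w3 242 [(238, 0.549, 0.123, 0.317), (246, 0.55, 0.096, 0.26), (256, 0.
[... 1428 characters left out ...]
(246, 0.528, 0.095, 0.252), (256, 0.533, 0.094, 0.249), (266, 0.531, 0.157, 0.392), (276, 0.544, 0.096, 0.252)]
w4 242 [(238, 0.527, 0.122, 0.318), (246, 0.529, 0.122, 0.318), (256, 0.533, 0.094, 0.257), (266, 0.535, 0.122, 0.318), (276, 0.538, 0.122, 0.318)]
w4 248 [(238, 0.527, 0.122, 0.321), (246, 0.529, 0.122, 0.321), (256, 0.533, 0.094, 0.264), (266, 0.535, 0.122, 0.321), (276, 0.538, 0.122, 0.321)]
w4 254 [(238, 0.527, 0.122, 0.324), (246, 0.53, 0.122, 0.325), (256, 0.533, 0.094, 0.27), (266, 0.535, 0.123, 0.326), (276, 0.538, 0.122, 0.324)]
w4 260 [(238, 0.528, 0.122, 0.327), (246, 0.53, 0.122, 0.328), (256, 0.533, 0.094, 0.277), (266, 0.535, 0.122, 0.328), (276, 0.537, 0.122, 0.328)]
```

View pics/w4c.png

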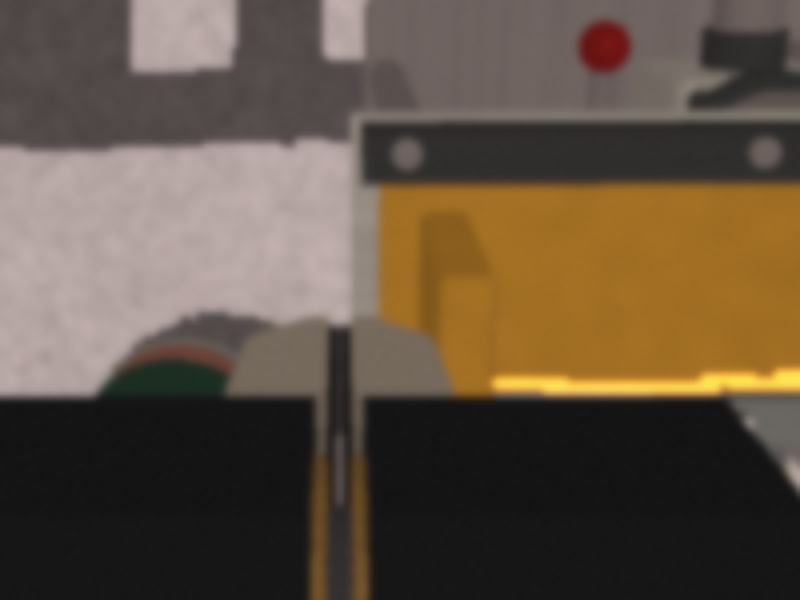

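Run:
```python
from geo import *
from h import camera_model,px
for n,(u0,u1,v0,v1) in {"w1":(150,200,205,245),"w2":(180,240,205,250),"w4":(225,285,205,240)}.items():
    im,W,d=load(n); p=W[v0:v1,u0:u1].reshape(-1,3); dd=d[v0:v1,u0:u1].ravel()
    k=(dd>.05)&(dd<.2); q=p[k]; print(n,len(q),"depth",dd[k].min().round(3),dd[k].max().round(3),"low z",np.percentile(q[:,2],[0,2,10]).round(3),"ymin/max",q[:,1].min().round(3),q[:,1].max().round(3))
m=camera_model("wrist");print("cam centre",(-np.array(m["R"]).T@m["t"]).round(4),"axis",np.array(m["R"])[2].round(3))
from h import read_camera
im,d=read_camera("side");m=camera_model("side");v,u=np.mgrid[:384,:512];K=np.array(m["intrinsics"])
P=(np.stack([(u-K[0,2])/K[0,0]*d,(v-K[1,2])/K[1,1]*d,d],-1)-m["t"])@np.array(m["R"])
k=(abs(P[...,0]-.533)<.03)&(abs(P[...,1]-.087)<.025)&(P[...,2]>.1)
for r in range(155,192,2):
    c=np.where(k[r])[0]
    print(r,[(int(x),*P[r,x].round(3).tolist(),im[r,x].tolist()) for x in c[::3]][:5])
```

```text
w1 749 depth 0.14 0.18 low z [0.377 0.378 0.382] ymin/max 0.082 0.099
w2 660 depth 0.135 0.179 low z [0.295 0.298 0.301] ymin/max 0.085 0.102
w4 1175 depth 0.082 0.2 low z [0.201 0.21  0.219] ymin/max 0.08 0.123
cam centre [0.5312 0.1567 0.3917] axis [ 0.007 -0.254 -0.967]
155 [(219, 0.505, 0.065, 0.344, [48, 55, 61]), (224, 0.525, 0.062, 0.335, [50, 70, 85])]
157 [(216, 0.504, 0.084, 0.322, [44, 46, 46]), (219, 0.505, 0.065, 0.334, [50, 67, 78])]
159 [(216, 0.506, 0.087, 0.309, [94, 105, 109]), (219, 0.506, 0.067, 0.323, [51, 61, 68])]
161 [(226, 0.541, 0.074, 0.291, [65, 67, 68])]
163 [(218, 0.516, 0.09, 0.283, [95, 103, 106]), (221, 0.522, 0.079, 0.288, [89, 100, 103]), (224, 0.537, 0.081, 0.278, [67, 70, 74]), (227, 0.546, 0.075, 0.278, [108, 119, 125])]
165 [(218, 0.518, 0.094, 0.27, [105, 114, 120]), (221, 0.52, 0.078, 0.279, [106, 116, 122]), (224, 0.535, 0.079, 0.27, [82, 90, 94]), (227, 0.55, 0.082, 0.261, [106, 120, 124])]
167 [(218, 0.518, 0.095, 0.259, [99, 107, 111]), (221, 0.522, 0.08, 0.267, [104, 115, 121]), (224, 0.531, 0.073, 0.267, [78, 86, 90]), (227, 0.546, 0.076
[... 872 characters left out ...]
 106, 139]), (229, 0.548, 0.067, 0.202, [43, 105, 138])]
181 [(220, 0.535, 0.111, 0.166, [105, 110, 112]), (223, 0.543, 0.102, 0.168, [77, 115, 136]), (226, 0.545, 0.083, 0.181, [43, 108, 142]), (229, 0.552, 0.073, 0.184, [45, 105, 138])]
183 [(222, 0.533, 0.093, 0.169, [144, 150, 156]), (225, 0.541, 0.085, 0.171, [73, 112, 134]), (228, 0.546, 0.072, 0.178, [44, 108, 143]), (231, 0.558, 0.069, 0.173, [42, 102, 133])]
185 [(223, 0.542, 0.101, 0.147, [109, 112, 116]), (226, 0.539, 0.075, 0.169, [113, 126, 131])]
187 [(223, 0.542, 0.101, 0.137, [95, 97, 102]), (227, 0.535, 0.063, 0.17, [114, 120, 121])]
189 [(223, 0.54, 0.1, 0.128, [94, 97, 102])]
191 [(223, 0.541, 0.101, 0.116, [95, 99, 104])]
```

Both cameras put the real fingertips about 40–45 mm above the reported TCP, so the fingers closed above the lug without touching anything. I'll allow for that offset, descend open, and verify.

>>> apply_moves(commands=[0,0,0,0,0,0,4,1,0,0.2,0,0,0,4,1.1,0,0,0,0,0,4,0,0,0,0,0,0,4,0,0,-1.2,0,0,0,4,0,0,-1.2,0,0,0,4,0,0,0,0,0,0,4])

```text
t: 6.02
tool_pos: [0.5563, 0.0853, 0.1622]
orientation: [-2.192, -2.251, 0.002]
force: [0.9, -0.4, 0.8]
opening: 0.0399
```

```bash
cat > tip.py <<'E'
from geo import *
import sys
im,W,d=load(sys.argv[1]); 
k=(d>.05)&(d<.24)&(W[...,2]<.26)&(abs(W[...,1]-.09)<.02)&(cv2.cvtColor(im,cv2.COLOR_BGR2HSV)[...,1]<120)&(np.hypot(W[...,0]-.66,W[...,1]-.087)<.14)&(W[...,2]>.178)
for s in(0,1):
    kk=k.copy(); kk[:,256:] &= s==1; kk[:,:256]&= s==0; kk[:,330:]=0
    p=W[kk]; print("finger",s,len(p), p.min(0).round(3) if len(p) else "",p.max(0).round(3) if len(p) else "")
E
python3 look.py w5; python3 tip.py w5; python3 geo.py w5; python3 ori.py|tail -1
```

```text
{'t': 6.025, 'tool_pos': [0.5563, 0.0853, 0.1622], 'orientation': [-2.1918, -2.2507, 0.0019], 'force': [0.8736, -0.3837, 0.7722], 'wrist_torque': [-0.078, 0.085, -0.0297], 'opening': 0.0399}
tool y [[0.9996, 0.0265, -0.0009], [-0.0009, -0.0009, -1.0]]
finger 0 1600 [0.52  0.076 0.178] [0.556 0.11  0.26 ]
finger 1 1578 [0.557 0.078 0.178] [0.608 0.11  0.26 ]
yellow z [0.1735 0.1744 0.1753 0.2174 0.2198]
plate 6056 [0.5416 0.0614 0.1705] [0.6728 0.1089 0.1848] [0.6018 0.0905 0.1752] ((607.7587280273438, 85.5339126586914), (131.59507751464844, 44.20039367675781), 2.337170362472534)
lugtop 773 [0.549  0.0726 0.2121] [0.559  0.1011 0.2213] [0.5541 0.0884 0.2186] ((554.0296020507812, 86.8336181640625), (9.543434143066406, 28.499469757080078), 1.5596011877059937)
knob 2347 [0.645  0.0838 0.2   ] [0.6744 0.103  0.2361]
top 1222 [0.6611 0.094  0.2335] ((660.1624145507812, 89.75940704345703), 14.361802101135254)
corr [ 0.0008 -0.      0.0005]
```

>>> apply_moves(commands=[-0.2,0,-1.3,0,0,0,4,0,0,0,0,0,0,2,0,0,0,0,0,0,0,0,0,0,0,0,0,0,0,0,0,0,0,0,0], squeeze=20)

```text
t: 6.7
tool_pos: [0.5548, 0.0854, 0.1498]
orientation: [2.191, 2.25, 0.001]
force: [-0.2, -0.5, -1.1]
opening: 0.0097
```

```bash
python3 ori.py
```

```text
{'t': 6.7, 'tool_pos': [0.5548, 0.0854, 0.1498], 'orientation': [2.1905, 2.25, 0.0006], 'force': [-0.2152, -0.4621, -1.0994], 'wrist_torque': [-0.0637, 0.0915, 0.0429], 'opening': 0.0097}
corr [0.0007 0.0013 0.0002]
```

Gripped (9.7 mm). Now the pull.

>>> apply_moves(commands=[-0.8,-0.02,0,0,0,0,0,-0.8,-0.02,0,0,0,0,0,-0.8,-0.02,0,0,0,0,0,-0.8,-0.02,0,0,0,0,0,-0.7,-0.02,0,0,0,0,0,0,0,0,0,0,0,0])

```text
t: 7.45
tool_pos: [0.5128, 0.084, 0.1498]
orientation: [2.19, 2.25, 0.001]
force: [-0.9, -0.5, -0.6]
opening: 0.0096
```

```bash
python3 ori.py
```

```text
{'t': 7.45, 'tool_pos': [0.5128, 0.084, 0.1498], 'orientation': [2.19, 2.2496, 0.0008], 'force': [-0.9159, -0.5363, -0.6084], 'wrist_torque': [-0.1185, 0.2411, 0.1443], 'opening': 0.0096}
corr [0.0011 0.0018 0.0001]
```

Moved 42 mm. I'll continue gently to the stop.

>>> apply_moves(commands=[-0.3,-0.01,0,0,0,0,0,-0.3,-0.01,0,0,0,0,0])

```text
t: 7.7
tool_pos: [0.512, 0.084, 0.1498]
orientation: [2.185, 2.244, 0.014]
force: [25.7, 1.9, -16.9]
opening: 0.01
```

>>> apply_moves(commands=[-0.3,-0.01,0,0,0,0,0])

```text
t: 7.82
tool_pos: [0.5124, 0.0841, 0.1498]
orientation: [2.182, 2.24, 0.022]
force: [21.7, 1.6, -13.8]
opening: 0.0102
```

```bash
python3 look.py w6|head -1; python3 geo.py w6
```

```text
{'t': 7.825, 'tool_pos': [0.5124, 0.0841, 0.1498], 'orientation': [2.1825, 2.24, 0.0222], 'force': [21.7248, 1.562, -13.7991], 'wrist_torque': [0.1901, -2.9311, 0.0511], 'opening': 0.0102}
yellow z [0.1733 0.1744 0.1753 0.2155 0.2199]
plate 6019 [0.4986 0.0592 0.1701] [0.631  0.1074 0.1846] [0.5671 0.0912 0.1752] ((564.7848510742188, 84.08493041992188), (131.12332153320312, 46.271270751953125), 1.6641912460327148)
lugtop 733 [0.5059 0.0782 0.212 ] [0.516  0.0999 0.2214] [0.511  0.0901 0.2186] ((510.96917724609375, 89.01456451416016), (9.826894760131836, 21.657176971435547), 0.9290540814399719)
knob 1111 [0.6441 0.0745 0.2001] [0.6629 0.1028 0.2184]
top 272 [0.6476 0.0909 0.2144] ((651.9744873046875, 89.0634994506836), 12.053291320800781)
```

The keeper is hard against its stop, with the lug at x = 0.511, 149–150 mm from the bore axis. Releasing and moving over the knob.

>>> apply_moves(commands=[0.05,0,0,0,0,0,0.9,0,0,0,0,0,0,3,0,0,0,0,0,0,5])

```text
t: 8.25
tool_pos: [0.513, 0.0842, 0.1501]
orientation: [2.183, 2.24, 0.023]
force: [-0.2, 0.4, -0.4]
opening: 0.026
```

```bash
python3 ori.py
```

```text
{'t': 8.25, 'tool_pos': [0.513, 0.0842, 0.1501], 'orientation': [2.1828, 2.2398, 0.0227], 'force': [-0.2252, 0.4074, -0.3782], 'wrist_torque': [-0.1264, 0.0649, 0.0035], 'opening': 0.026}
corr [-0.0007  0.0202  0.0012]
```

>>> apply_moves(commands=[0,0,0,0,0.02,0.001,5,0,0,3.5,0,0,0,6,0,0,4.5,0,0,0,7,5,0.15,0,0,0,0,7,5,0.15,0,0,0,0,7,4.7,0.1,0,0,0,0,7,0,0,0,0,0,0,7])

```text
t: 9.12
tool_pos: [0.6639, 0.0884, 0.2326]
orientation: [-2.188, -2.249, 0.004]
force: [0.3, -0.0, -0.8]
opening: 0.07
```

```bash
python3 ori.py; python3 look.py w7 knob keeper_lug|tail -3; python3 geo.py w7
```

```text
{'t': 9.125, 'tool_pos': [0.6639, 0.0884, 0.2326], 'orientation': [-2.188, -2.2486, 0.0043], 'force': [0.3284, -0.0058, -0.7921], 'wrist_torque': [-0.0658, 0.0444, 0.0011], 'opening': 0.07}
corr [-0.001  -0.0049 -0.0003]
knob 0.83 [0.6579 0.0886 0.2165] [249. 207.]
knob 0.71 [0.8327 0.1508 0.1449] [419. 134.]
keeper_lug 0.81 [0.5135 0.0819 0.1989] [ 92. 203.]
yellow z [0.1736 0.1744 0.1755 0.213  0.2197]
plate 3925 [0.4998 0.0613 0.1726] [0.6315 0.1085 0.185 ] [0.5594 0.083  0.1754] ((565.7575073242188, 84.5394287109375), (130.93373107910156, 45.10417938232422), 1.9516897201538086)
lugtop 540 [0.5079 0.0677 0.212 ] [0.518  0.0997 0.2206] [0.5143 0.0844 0.2177] ((512.9334106445312, 83.6876220703125), (9.72617244720459, 31.91261863708496), 1.2616848945617676)
knob 1390 [0.6466 0.0722 0.2015] [0.6763 0.1029 0.2363]
top 1084 [0.6613 0.0884 0.2336] ((661.31591796875, 87.33186340332031), 15.490325927734375)
```

View pics/w7.png

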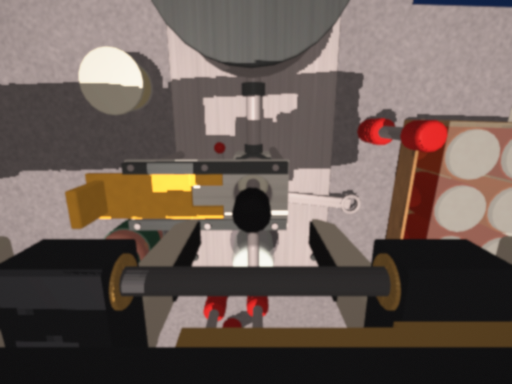

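The keeper is clear of the bore (plate ends at pixel x≈222), and the black knob at (250,210) is between the fingers. Descending with correction.

>>> apply_moves(commands=[-0.3,-0.1,-2,0,-0.005,0,7,0,0,-2.5,0,0,0,7,0,0,-2,0,0,0,7,0,0,-0.8,0,0,0,6,0,0,0,0,0,0,6])

```text
t: 9.9
tool_pos: [0.6574, 0.0884, 0.1683]
orientation: [2.183, 2.247, 0.017]
force: [0.7, 0.1, -0.3]
opening: 0.0607
```

```bash
python3 look.py w8|head -1; python3 ori.py|tail -1; python3 geo.py w8|grep -A1 knob; python3 tip.py w8
```

```text
{'t': 9.9, 'tool_pos': [0.6574, 0.0884, 0.1683], 'orientation': [2.1835, 2.2475, 0.0166], 'force': [0.7305, 0.1401, -0.3252], 'wrist_torque': [-0.0715, 0.0949, 0.054], 'opening': 0.0607}
corr [-0.002   0.0139 -0.0019]
knob 2989 [0.6456 0.0793 0.2004] [0.688  0.1031 0.2599]
top 42 [0.6864 0.0967 0.2567] ((686.581787109375, 95.73200988769531), 2.372047185897827)
finger 0 2756 [0.537 0.079 0.178] [0.657 0.11  0.26 ]
finger 1 2752 [0.657 0.08  0.178] [0.7   0.103 0.26 ]
```

>>> apply_moves(commands=[0.36,-0.08,-0.7,-0.002,0.014,-0.002,6,0,0,-0.7,0,0,0,6,0,0,0,0,0,0,5])

```text
t: 10.32
tool_pos: [0.6628, 0.0875, 0.1557]
orientation: [2.191, 2.25, 0.002]
force: [0.0, 0.4, 0.3]
opening: 0.0538
```

```bash
python3 ori.py; python3 look.py w9|tail -1
python3 - <<'E'
from geo import *
im,W,d=load("w9")
k=(abs(W[...,2]-.2335)<.002)&(d>0)&(im.max(2)<60)&(np.hypot(W[...,0]-.66,W[...,1]-.088)<.02)
p=W[k];print(len(p),p.min(0).round(4),p.max(0).round(4))
for v in(215,221,227,233):print([(u,*W[v,u].round(3).tolist()) for u in range(190,322,10)])
E
```

```text
{'t': 10.325, 'tool_pos': [0.6628, 0.0875, 0.1557], 'orientation': [2.1909, 2.25, 0.0016], 'force': [0.0474, 0.3571, 0.2504], 'wrist_torque': [-0.1036, 0.0037, -0.0232], 'opening': 0.0538}
corr [0.     0.0015 0.0004]
tool y [[0.9996, 0.0266, 0.0015], [0.0015, -0.0, -1.0]]
1299 [0.6467 0.0863 0.2315] [0.6757 0.1024 0.2355]
[(190, 0.615, 0.09, 0.169), (200, 0.622, 0.09, 0.167), (210, 0.63, 0.09, 0.168), (220, 0.637, 0.091, 0.169), (230, 0.643, 0.084, 0.149), (240, 0.65, 0.075, 0.124), (250, 0.659, 0.094, 0.178), (260, 0.666, 0.093, 0.173), (270, 0.677, 0.076, 0.125), (280, 0.681, 0.092, 0.168), (290, 0.689, 0.092, 0.169), (300, 0.696, 0.092, 0.168), (310, 0.737, 0.041, 0.02), (320, 0.749, 0.042, 0.022)]
[(190, 0.615, 0.085, 0.169), (200, 0.628, 0.097, 0.198), (210, 0.634, 0.095, 0.194), (220, 0.637, 0.086, 0.168), (230, 0.643, 0.081, 0.155), (240, 0.654, 0.1, 0.206), (250, 0.66, 0.103, 0.212), (260, 0.665, 0.102, 0.21), (270, 0.676, 0.075, 0.138), (280, 0.682, 0.087, 0.168), (290, 0.689, 0.087, 0.169), (300, 0.691, 0.099, 0.199), (310, 0.697, 0.099, 0.199), (320, 0.752, 0.031, 0.014)]
[(190, 0.624, 0.097, 0.208), (200, 0.63, 0.097, 0.208), (210, 0.635, 0.095, 0.204), (220, 0.637, 0.081, 0.168), (230, 0.644, 0.079, 0.162), (240, 0.654, 0.101, 0.216), (250, 0.66, 0.102, 0.219), (260, 0.665, 0.103, 0.22), (270, 0.671, 0.1, 0.213), (280, 0.682, 0.082, 0.168), (290, 0.689, 0.082, 0.168), (300, 0.69, 0.097, 0.205), (310, 0.695, 0.098, 0.208), (320, 0.701, 0.099, 0.208)]
[(190, 0.626, 0.096, 0.216), (200, 0.632, 0.097, 0.217), (210, 0.635, 0.092, 0.205), (220, 0.637, 0.076, 0.169), (230, 0.648, 0.095, 0.213), (240, 0.655, 0.101, 0.225), (250, 0.66, 0.102, 0.228), (260, 0.665, 0.102, 0.228), (270, 0.671, 0.1, 0.221), (280, 0.682, 0.077, 0.168), (290, 0.69, 0.077, 0.167), (300, 0.689, 0.094, 0.208), (310, 0.693, 0.099, 0.217), (320, 0.699, 0.099, 0.217)]
```

View pics/w9.png

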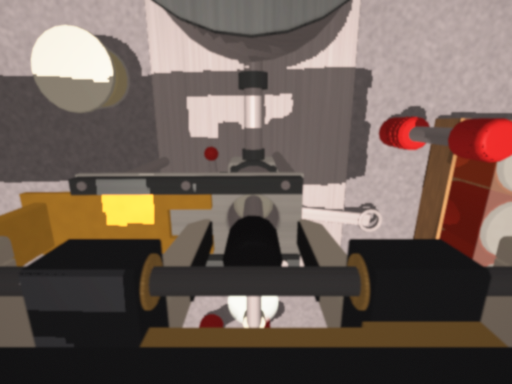

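The knob is centred between the pads, about 1 mm off, with the tips near z = 0.195 at the knob's lower edge. Nudge and close.

>>> apply_moves(commands=[-0.13,0,0,0,0.001,0,4.5,0,0,0,0,0,0,3.6,0,0,0,0,0,0,2.5,0,0,0,0,0,0,2.5], squeeze=20)

```text
t: 10.88
tool_pos: [0.6617, 0.0876, 0.1567]
orientation: [2.191, 2.25, 0.002]
force: [0.6, 0.1, -1.2]
opening: 0.0314
```

```bash
python3 ori.py
```

```text
{'t': 10.875, 'tool_pos': [0.6617, 0.0876, 0.1567], 'orientation': [2.1909, 2.2501, 0.0017], 'force': [0.6149, 0.1109, -1.171], 'wrist_torque': [-0.0948, 0.051, 0.0724], 'opening': 0.0314}
corr [-0.      0.0015  0.0003]
```

Gripped at 31.4 mm with negligible side force. Lifting in small steps and watching forces.

>>> apply_moves(commands=[0,0,0.5,0,0.001,0,2.5,0,0,0.7,0,0,0,2.5,0,0,0.7,0,0,0,2.5])

```text
t: 11.25
tool_pos: [0.6613, 0.0875, 0.1753]
orientation: [-2.191, -2.25, 0.001]
force: [1.3, 0.4, -3.1]
opening: 0.0315
```

```bash
python3 ori.py
```

```text
{'t': 11.25, 'tool_pos': [0.6613, 0.0875, 0.1753], 'orientation': [-2.1912, -2.2504, 0.0012], 'force': [1.2778, 0.3524, -3.1362], 'wrist_torque': [-0.0261, -0.2855, -0.0236], 'opening': 0.0315}
corr [ 0.0001 -0.001   0.0004]
```

>>> apply_moves(commands=[0.04,0,0.7,0,0,0,2.5,0,0,0.7,0,0,0,2.5,0,0,0.7,0,0,0,2.5])

```text
t: 11.62
tool_pos: [0.6616, 0.0875, 0.1984]
orientation: [-2.191, -2.25, 0.001]
force: [0.0, -0.0, -2.4]
opening: 0.0314
```

```bash
python3 ori.py
```

```text
{'t': 11.625, 'tool_pos': [0.6616, 0.0875, 0.1984], 'orientation': [-2.1912, -2.2504, 0.0012], 'force': [0.0061, -0.0301, -2.4298], 'wrist_torque': [-0.0555, 0.0956, 0.0194], 'opening': 0.0314}
corr [ 0.0001 -0.001   0.0003]
```

Free and straight: lateral force about 0. Continuing.

>>> apply_moves(commands=[0,0,0.7,0,-0.001,0,2.5,0,0,0.7,0,0,0,2.5,0,0,0.7,0,0,0,2.5])

```text
t: 12.0
tool_pos: [0.6616, 0.0876, 0.2211]
orientation: [2.191, 2.251, 0.0]
force: [1.2, 0.0, -1.9]
opening: 0.0313
```

```bash
python3 ori.py
```

```text
{'t': 12.0, 'tool_pos': [0.6616, 0.0876, 0.2211], 'orientation': [2.1915, 2.2508, 0.0002], 'force': [1.1719, 0.0413, -1.8833], 'wrist_torque': [-0.042, 0.0433, -0.075], 'opening': 0.0313}
corr [0.     0.0002 0.0003]
```

>>> apply_moves(commands=[0,0,0.5,0,0,0,2.5,0,0,0.5,0,0,0,2.5,0,0,0,0,0,0,2.5])

```text
t: 12.38
tool_pos: [0.6619, 0.0876, 0.2327]
orientation: [2.191, 2.25, 0.001]
force: [-0.9, -0.1, -1.7]
opening: 0.0314
```

```bash
python3 ori.py; python3 look.py w10 knob piston_foot keeper_lug|tail -4
python3 - <<'E'
from h import *
im,d=read_camera("side");cv2.imwrite("pics/side10.png",im)
for q in("knob","piston_foot","keeper_lug"):
    for r in spot_point(q,"side")[:4]:
        X=w("side",r["point"])
        if abs(X[1]-.087)<.05: print(q,round(r["conf"],2),X.round(4))
a=cv2.resize(im[125:205,195:285],(540,480),interpolation=cv2.INTER_CUBIC)
b=cv2.imread("pics/w10.png")[150:310,130:380]; b=cv2.resize(b,(260,480))[:, :]
cv2.imwrite("pics/f.png",np.hstack([a,b]))
E
```

```text
{'t': 12.375, 'tool_pos': [0.6619, 0.0876, 0.2327], 'orientation': [2.191, 2.2502, 0.0015], 'force': [-0.8823, -0.0654, -1.7352], 'wrist_torque': [-0.058, 0.0648, -0.007], 'opening': 0.0314}
corr [-0.0001  0.0013  0.0003]
piston_foot 0.91 [ 0.6726 -0.1337  0.0019] [257. 289.]
piston_foot 0.78 [ 0.8372  0.1454 -0.002 ] [368. 132.]
piston_foot 0.72 [ 0.6313 -0.2126  0.0024] [234. 326.]
keeper_lug 0.91 [0.5119 0.0805 0.199 ] [ 89. 205.]
knob 0.59 [0.6592 0.086  0.2834]
piston_foot 0.63 [0.6648 0.088  0.1481]
keeper_lug 0.64 [0.5148 0.0776 0.2032]
```

View pics/f.png

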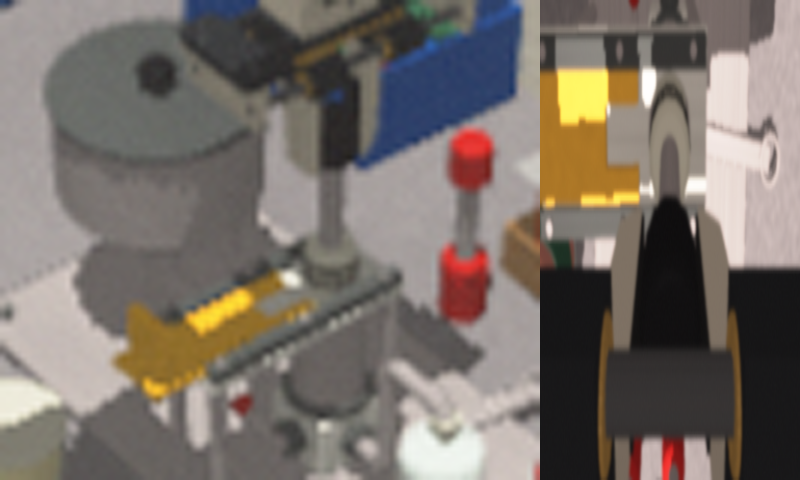

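Run:
```python
from geo import *
im,W,d=load("w10")
k=(d>0)&(np.hypot(W[...,0]-.661,W[...,1]-.088)<.021)&(W[...,2]>.155)&(W[...,2]<.24)
z=W[k][:,2];h,e=np.histogram(z,np.arange(.156,.24,.003));print([(round(float(a),3),int(b)) for a,b in zip(e,h)])
k2=k&(W[...,2]>.198)&(W[...,2]<.206);p=W[k2];print(p.min(0).round(4),p.max(0).round(4))
# crown front profile (y max side), column near axis
us=np.argmin(abs(W[170:260,:,0]-.661)+abs(W[170:260,:,1]-.1),axis=1)
for v in range(176,256,3):
    u=int(np.argmin(abs(W[v,230:290,0]-.661)))+230; print(v,u,W[v,u].round(4),im[v,u],end="; ")
```

```text
[(0.156, 11), (0.159, 45), (0.162, 22), (0.165, 74), (0.168, 63), (0.171, 17), (0.174, 5), (0.177, 13), (0.18, 47), (0.183, 19), (0.186, 2), (0.189, 23), (0.192, 59), (0.195, 27), (0.198, 198), (0.201, 530), (0.204, 15), (0.207, 17), (0.21, 16), (0.213, 20), (0.216, 17), (0.219, 18), (0.222, 20), (0.225, 22), (0.228, 18), (0.231, 25), (0.234, 21)]
[0.6442 0.0727 0.1981] [0.6795 0.1048 0.206 ]
176 254 [0.6609 0.1046 0.1661] [ 97 110 118]; 179 254 [0.6609 0.1049 0.1817] [52 58 63]; 182 254 [0.6609 0.1044 0.1925] [ 82  93 100]; 185 254 [0.6609 0.1031 0.1993] [118 134 144]; 188 254 [0.661  0.101  0.2016] [123 139 149]; 191 254 [0.6611 0.0985 0.2025] [125 141 151]; 194 254 [0.6611 0.0957 0.2022] [114 127 138]; 197 254 [0.6612 0.0946 0.2082] [ 86  90 101]; 200 254 [0.6612 0.0951 0.2191] [ 85  89 100]; 203 254 [0.6612 0.0949 0.227 ] [ 86  89 100]; 206 254 [0.6612 0.0951 0.2357] [ 86  89 100]; 209 254 [0.6612 0.0948 0.242 ] [ 86  89 101]; 212 254 [0.6612 0.0947 0.2488] [85 88 99]; 215 254 [0.661  0.1024 0.2771] [44 46 51]; 218 254 [0.661  0.1025 0.2827] [15 14 15]; 221 254 [0.661  0.1024 0.2876] [15 14 15]; 224 254 [0.661  0.1026 0.2929] [15 14 15]; 227 254 [0.6609 0.1027 0.2976] [15 14 16]; 230 254 [0.661  0.1026 0.3015] [14 13 15]; 233 254 [0.661  0.1021 0.3045] [15 15 16]; 236 254 [0.661  0.1019 0.3078] [16 15 16]; 239 254 [0.661  0.1012 0.3098] [16 15 17]; 242 254 [0.661  0.0998 0.3104] [20 19 20]; 245 254 [0.6611 0.0982 0.3104] [18 16 18]; 248 254 [0.6611 0.0967 0.3107] [16 15 17]; 251 254 [0.6611 0.0951 0.3109] [17 16 17]; 254 254 [0.6612 0.0931 0.31  ] [18 17 18];
```

Crown top is at z = 0.2023, which puts the foot 20.7 mm below the rim and the lower ring 9 mm above it. Knob, rod and crown axes agree in y within 0.5 mm. One hold check, then hand in.

>>> apply_moves(commands=[-0.02,0,0,0,0.001,0,2.5,0,0,0,0,0,0,2.5])

```text
t: 13.02
tool_pos: [0.6614, 0.0875, 0.2317]
orientation: [-2.191, -2.25, 0.001]
force: [0.3, 1.0, -2.8]
opening: 0.0315
```

Run:
```python
from h import *
st(); read_camera("top"); read_camera("top"); st(); print(close_job()); st()
```

```text
{'t': 13.025, 'tool_pos': [0.6614, 0.0875, 0.2317], 'orientation': [-2.1913, -2.2505, 0.0009], 'force': [0.3392, 0.9636, -2.819], 'wrist_torque': [-0.0711, -0.1029, 0.0454], 'opening': 0.0315}
{'t': 13.125, 'tool_pos': [0.6614, 0.0875, 0.2317], 'orientation': [-2.1913, -2.2504, 0.0009], 'force': [0.0792, 0.5264, -2.6718], 'wrist_torque': [-0.0793, -0.0792, 0.0415], 'opening': 0.0312}
the job is handed in; nothing more can be done
None
the job is handed in; nothing more can be done
```

I drew the keeper out to the front until it met its stop, then lifted the piston straight up by its black knob. I handed the job in at about 13 s, still holding the piston.

**Keeper:** It met the stop at about 26 N. The lug then measured 148–149 mm in front of the knob's axis, against 150 mm fully out, and the plate was clear of the bore.

**Piston height:** My last full depth measurement put the foot about 21 mm below the rim and the lower ring's underside about 9 mm above it. The arm settled about 1 mm lower just before hand-in, so take roughly 22 mm and 8 mm.

**Straightness and hold:** Side forces during the lift stayed at or below about 1.3 N at each check. At hand-in the tool was upright to about 0.001 rad, and its position did not change over 0.1 s of checking. I did not measure the full second after hand-in.

**What failed or disagreed:**
- **Missed grip:** My first two closes on the lug missed. The real fingertips sit about 40–45 mm above the reported tool point. Those closes met no resistance and moved nothing, and I allowed for the offset from then on.
- **Knob height:** The network put it about 8 mm lower than my own depth measurement. Its estimate of the foot agreed with mine, so I went with the depth measurement.
- **Jars and other bench items:** I touched none of them and they looked unmoved in the pictures I viewed, but I did not measure each one at the end.

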